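# Free the sagging bolt and hold the cage gate ajar

## Robot

A 6-joint arm with a two-finger parallel gripper is mounted at the origin on the work surface; the furniture and walls round the work are solid. World frame = base frame: x ahead of the robot, y to its left, z up, the work surface at z = 0. Lengths are in m, angles in rad, forces in N, time in s.
With the tool pointing down it reaches from about 0.15 to 0.775 m from the base axis. Payload 6.1 kg.
Tool frame: the origin (TCP) lies midway between the tips of the shut fingers; the grasp point (between the pads) lies 19 mm behind it; z points along the fingers, y is the direction in which the jaws open and shut (so a half turn about z gives the same grasp; the last joint's range is limited). The gripper opens to 85 mm and grips with 20 to 120 N. Pads are 22 mm wide; open, the fingers measure 114 mm over their backs; the gripper's body (76 mm by 85 mm) begins 54 mm behind the grasp point. The pads swing forward as they close: fully open they stand 13 mm farther back than shut.
Start: joints at [0, 0.126, -0.04, 1.405, 0, 1.571], TCP at [0.525, -0, 0.207] pointing down, gripper open.
Joint ranges: [-2.72, 2.72], [-0.95, 1.95], [-1.27, 1.35], [-1.78, 2.02], [-1.46, 1.47], [-3.14, 3.14]. Speed limits (rad/s): [2.39, 2.39, 3.01, 3.14, 3.14, 3.14].

## Interface

Orientations are given as a unit quaternion [w, x, y, z].
In Python, from rig import env gives the robot as it stands.
- The arm moves only by the tool drive_tool, never from a script. Its argument "targets" is a list of rows, each a list of 7 numbers: the shift along the tool's x, y, z in m, then the turn, a rotation vector about the tool's x, y, z in degrees, then the closure, from -1 (fully open) to 1 (shut), so that 0 is half open. In form: [[x, y, z, ax, ay, az, hand], ...]. A call has exactly 5 rows; each row is the pose to reach, as a shift and turn from the pose measured when the call began, along the tool's axes at that moment; what a row does not reach only later rows make up. A row lasts 1/10 s, in which the tool goes at most 50 mm and 8.59 degrees, less where a joint would pass 70% of its speed; a pose out of reach is approached as far as the arm can. A call with a gripper value outside its range is refused whole. The fingers move at their own pace and stop on an object; "squeeze" is the grip in N (left out, the last holds). Time passes only in rows, so rows that repeat a pose let the fingers close, or fill a call up. It gives the time, the measured TCP pose, the force and the opening at its end, in the units of the state.
- env.read_state(): the state, without advancing time (a new reading comes with each control period).
- env.camera(name): name is "side" or "top" or "wrist"; returns the picture (384x512x3 uint8, red, green, blue); there is no depth.
- env.camera_params(name): a dict with "camera_matrix" (3x3 intrinsics, pixels), "xyz" and "attitude" of the camera in the world. Camera axes: x right, y down, z forward; pixel columns grow to the right and rows downward; lengths in m; the calibration is good to about 2 mm. A picture is of the moment at which its call begins: read the wrist's pose just before it. camera_params takes no time and is no camera call; for the wrist camera it gives the pose at the moment of the call.
- env.hand_in(): hands the job in, once; it reports no verdict.
Trained networks look in the newest picture that a camera, given by its name, has taken for a name from the list of things; names that differ only in an ending like _2 or _b are one class to them, and where a whole thing is asked for, a point or a joint stands for the part that bears it (a point fixed in the world has none). Each returns a list of dicts, best first, with "p" (0 to 1); they miss things now and then, are a little off and sometimes report something else, mostly with a low value. They report only what shows in the picture. A call takes as long as a camera call.
- env.spot_in(camera, name): "xyz" ([x, y, z] in m, in the coordinates of the camera as it stood for that picture, good to about 4 mm: the middle of the surface that is visible of it).
- env.regions_of(camera, name): "mask" (384x512 bool, what is visible of it).
- env.place_of(camera, name): "xyz" ([x, y, z] in m, in the coordinates of the camera as it stood for that picture, good to about 4 mm: a listed point, or the origin of a listed thing).
The state is a dict: "t": time; "joints": joint angles; "qd": joint speeds; "effort": joint torques, N m; "ee_pos": TCP position; "tool_rot": TCP orientation; "ft_force": force on the tool from outside, world axes, zero at the start; "torque": the same for the moment, N m; "width": finger opening in m.
Only numpy, scipy, OpenCV 4.12 (cv2) and the standard library are available. Lean on these libraries where they do the work, as an engineer would, in place of code of your own. Each camera call takes 0.05 s, during which the arm holds its last target.

## Task

Open the little bench-top cage for me: press the yellow thumb pad of the sprung safety lever down until it clicks and stays down by itself, then take the red knob of the barrel bolt, lift the sagging bolt over the bent keeper while you draw it right back (do not wrench it against the keeper), and swing the gate towards you by the same knob. The gate wants to spring shut, so finish still gripping the knob, with the bolt drawn back and the gate held still about 30 degrees open; leave the copper disc, the jar and the fire brick where they are.

Things in the scene. Friction and masses are not known exactly. Their poses are not given: they have to be found in the camera images.
- cage: Grey wire cage fixed to the bench, 284 mm wide (its y), 134 deep, 85 high. Origin on the bench below the middle of the shut gate. +x points into the cage (the gate opens towards -x), +y to the hinge side, -y to the latch. The green gate stands in the plane x = 0, top rail 30 mm thick with its top at z 85 mm; bolt and lever lie along that rail. Only the knob rises above z 140 mm.
- gate_hinge (a point): Point on the vertical hinge axis of the gate, at cage x 0, y +115 mm, z 85 mm. Its frame turns with the gate (same axes as the cage when shut).
- gate (a joint): Gate angle in rad, 0 shut, growing as it swings towards the cage's -x (clockwise seen from above), up to 1.2. A spring closes it with 0.24 N m at 0 plus 0.6 N m per rad. The bolt in the keeper locks it.
- pad_top (a point): Middle of the upper face of the yellow thumb pad (40 mm across the gate, 24 mm along it) at the hinge-side end of the safety lever, about z 130 mm when up. It moves almost straight down by about 29 mm until the detent holds it (top then about z 102 mm); the lever pivots about a level axis across the gate, 130 mm away towards the latch.
- deadlock (a joint): Safety lever angle, rad: 0 up, about 0.22 where the detent holds it, 0.26 hard stop. While up, its dog blocks the bolt from being drawn; when latched down the bolt passes over it. It springs back if let go before about 0.19; press to 0.24 or more, with about 6 N.
- knob_grip (a point): Point to grip: on the axis of the bolt's red upright knob, 14 mm below its top, about z 157 mm at the start. The knob is a round post, 14 mm in diameter and 46 mm high, on the bolt rod. The bolt guides end about 30 mm below this point; the keeper's cheeks, 25 mm away along the gate towards the latch, end 17 mm below it.
- bolt_slide (a joint): How far the bolt is drawn back, m: 0 to 0.005 at home in the keeper, 0.045 fully drawn. Drawing moves it along the gate towards the hinge (cage +y while the gate is shut). Friction about 1 N. The bolt is out of the keeper beyond 0.022, and counts as drawn beyond 0.033.
- bolt_lift (a joint): Lift of the sagging bolt rod, rad: 0 hanging, 0.16 upper stop. The rod pivots at its rear end, 80 mm from the knob; 0.1 rad raises the knob 8 mm. Its nose hooks down behind the keeper's upturned lip and passes over it only with the lift above about 0.075 (knob 6 mm up); 0.12 (knob 9 to 10 mm up) is good. It weighs about 1.5 N and drops when let go.
- keeper: Steel keeper on the latch post: floor, 55 mm high cheeks and the bent-up lip, top of the lip at z 100 mm. Origin and axes coincide with the cage's; the keeper itself lies at y -104 to -128 mm.
- bolt_nose: The hooked nose at the end of the bolt rod, 12 x 12 x 21 mm. Origin at the rod's rear pivot, not at the nose (the nose is 119 mm from it, towards the latch).
- bolt_knob: The red knob itself. Origin at the rod's rear pivot, not at the knob; use knob_grip.
- lever_pad: The yellow pad itself. Origin at the lever's pivot, not at the pad; use pad_top.
- copper_disc: Loose dark copper disc lying on the floor of the cage (8 mm above the bench), 24 mm across, 6 mm thick. Origin at the centre of its underside. Leave alone.
- flux_jar: Loose white jar with a red cap, 55 x 55 x 104 mm, standing beside the cage on the latch side. Origin at the centre of its underside. Leave alone.
- fire_brick: Loose scorched brown piece of fire brick, 100 x 39 x 25 mm, lying in front of the cage on the hinge side. Origin at the centre of its underside. Leave alone.

How it is judged:
On the way, in this order (a step that is already met when the one before it is completed fails the run):
1. the safety lever is held down by its detent, with nothing touching its pad, while the bolt is still home (value of joint deadlock above 0.2 rad and contact force between the fingers and lever_pad below 0.2 N and value of joint bolt_slide below 0.015 m), for 0.2 s.
2. the bolt is drawn back out of the keeper by its knob (value of joint bolt_slide above 0.033 m and contact force between the fingers and bolt_knob above 1 N), for 0.1 s.
At the end, for the whole second after the job is handed in: The fingers grip the red knob; the bolt is drawn back more than 33 mm; the gate stands still at 0.35 to 0.70 rad (20 to 40 degrees); the safety lever is still latched down (all of step 2 and value of joint gate between 0.35 and 0.7 rad and velocity of joint gate between -0.05 and 0.05 rad/s and value of joint deadlock above 0.2 rad); the arm keeps its last pose, push and grip.
It fails at once if the bolt is wrenched against the bent keeper with more than 40 N (contact force between bolt_nose and keeper above 40 N).
It fails at once if the copper disc, the jar or the fire brick are moved more than 20 mm (distance of any of copper_disc, flux_jar, fire_brick from where it was at the start of the episode above 0.02 m).
It also fails if it takes over 42 s, if anything falls off the work surface, if the arm or the gripper's body presses on something with over 40 N, if the wrist force passes 120 N, or if a joint passes its speed limit or range.

## Working session

There is one attempt and no reset: what is moved stays moved. The work goes in short steps, Python scripts to look and compute and a tool call to move; the robot and the scene stay as the last step left them, time stands still between calls to the robot, and variables do not carry over. Pictures are saved under pics/ and viewed, and the job is handed in when it is done.

Besides the shell and the picture viewer there is one more tool, called after ">>>" by a JSON object that holds its "name" and its "arguments". drive_tool: Moves the arm, as the interface text tells. Its arguments: {"type":"object","properties":{"targets":{"type":"array"},"squeeze":{"type":"number"}},"required":["targets"]}

```bash
ls; mkdir -p pics; cat > h.py <<'E'
import numpy as np, cv2
from rig import env
from scipy.spatial.transform import Rotation as R
def rot(q): q=np.array(q); return R.from_quat([q[1],q[2],q[3],q[0]]).as_matrix() if q.shape==(4,) else q
def snap(cam,fn):
    p=env.camera_params(cam); im=env.camera(cam); cv2.imwrite('pics/'+fn,im[:,:,::-1]); return p
def w(p,x): return rot(p['attitude'])@np.array(x)+np.array(p['xyz'])
def proj(p,X):
    c=rot(p['attitude']).T@(np.array(X)-np.array(p['xyz'])); u=np.array(p['camera_matrix'])@c; return u[:2]/u[2]
E
python3 - <<'E'
from h import *
print(env.read_state())
for c in ['side','top']:
    p=snap(c,c+'0.png'); print(c,p)
    for n in ['cage','gate_hinge','pad_top','knob_grip']:
        for r in env.place_of(c,n)[:2]: print(n,round(r['p'],2),w(p,r['xyz']).round(4))
    
E
```

```text
pics
{'t': 0.0, 'joints': array([ 3.15598262e-06,  1.26408819e-01, -4.05740721e-02,  1.40537370e+00,
       -3.01246080e-05,  1.57077548e+00]), 'qd': array([-0.00104617, -0.00227676, -0.00152777,  0.00038262,  0.00058352,
       -0.00063194]), 'effort': array([-1.88969068e-03, -4.35916471e+01,  3.52923596e+01,  1.73015334e-02,
       -7.00984879e-05, -2.14169546e-05]), 'ee_pos': array([ 5.24582389e-01, -7.99032657e-06,  2.05828896e-01]), 'tool_rot': array([-5.40989363e-04,  7.07098071e-01,  7.07115061e-01, -5.62280911e-04]), 'ft_force': array([-0.38759705,  0.42479959, -1.09460343]), 'torque': array([-0.01434159, -0.00765152, -0.00882983]), 'width': 0.08505529089277927}
side {'camera_matrix': array([[375.07411863,   0.        , 259.14115786],
       [  0.        , 375.07411863, 190.17781708],
       [  0.        ,   0.        ,   1.        ]]), 'xyz': array([0.13032172, 0.64977181, 0.47476286]), 'attitude': array([ 0.15264822, -0.21377287,  0.80439011, -0.53287543])}
cage 0.92 [ 0.5527 -0.0095 -0.0025]
cage 0.53 [ 0.5705 -0.2279  0.0013]
gate_hinge 0.66 [0.5792 0.1003 0.0881]
pad_top 0.65 [0.5645 0.0737 0.1315]
knob_grip 0.41 [ 0.5414 -0.0895  0.1612]
top {'camera_matrix': array([[466.09206639,   0.        , 258.81432472],
       [  0.        , 466.09206639, 191.63466523],
       [  0.        ,   0.        ,   1.        ]]), 'xyz': array([ 0.30577206, -0.03858851,  1.20154388]), 'attitude': array([ 0.07220729, -0.67322503,  0.73134303, -0.08180182])}
knob_grip 0.55 [ 0.537  -0.0937  0.1581]
```

View pics/side0.png

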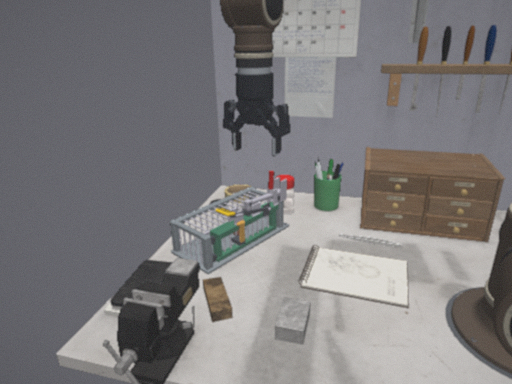

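View pics/top0.png

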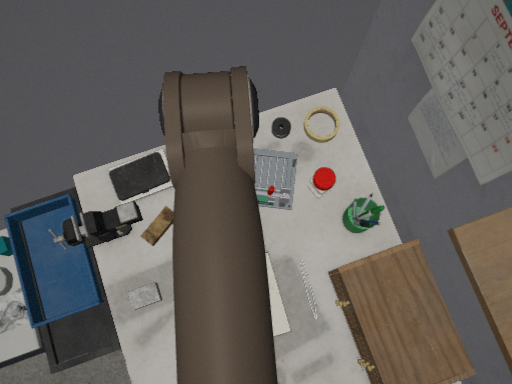

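```bash
python3 - <<'E'
from h import *
for c in ['side','top']:
    p=env.camera_params(c)
    for n in ['flux_jar','fire_brick','copper_disc','keeper','gate_hinge']:
        for r in env.place_of(c,n)[:1]: print(c,n,round(r['p'],2),w(p,r['xyz']).round(4))
    for n in ['lever_pad','bolt_knob']:
        for r in env.spot_in(c,n)[:1]: print(c,n,round(r['p'],2),w(p,r['xyz']).round(4))
p=snap('wrist','w0.png');print(p)
for n in ['cage','gate_hinge','pad_top','knob_grip']:
    for r in env.place_of('wrist',n)[:1]: print('wrist',n,round(r['p'],2),w(p,r['xyz']).round(4))
E
```

```text
side flux_jar 0.71 [ 0.5722 -0.2307 -0.0016]
side fire_brick 0.77 [ 0.5     0.199  -0.0005]
side copper_disc 0.49 [ 0.6051 -0.038   0.0093]
side gate_hinge 0.66 [0.5792 0.1003 0.0881]
side lever_pad 0.67 [0.56   0.075  0.1308]
side bolt_knob 0.47 [ 0.537  -0.0859  0.1437]
top flux_jar 0.71 [ 0.5695 -0.2278  0.0021]
top fire_brick 0.66 [ 0.5013  0.197  -0.0014]
top lever_pad 0.75 [ 0.558  -0.2177  0.1054]
top bolt_knob 0.43 [ 0.5364 -0.0941  0.1701]
{'camera_matrix': array([[279.45048394,   0.        , 256.21735421],
       [  0.        , 279.45048394, 190.94862831],
       [  0.        ,   0.        ,   1.        ]]), 'xyz': array([0.52548073, 0.07837397, 0.37375707]), 'attitude': array([ 1.53264827e-01,  9.88184762e-01,  8.76020423e-04, -4.79003326e-05])}
wrist cage 0.83 [ 0.5525 -0.0099  0.0012]
wrist gate_hinge 0.98 [0.5786 0.1021 0.0849]
wrist pad_top 0.57 [0.5625 0.0713 0.1288]
wrist knob_grip 0.94 [ 0.5425 -0.0864  0.1568]
```

View pics/w0.png

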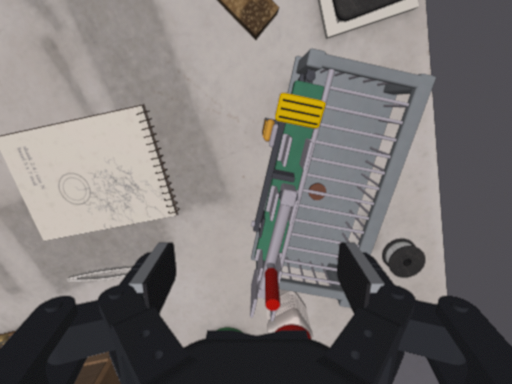

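>>> {"name": "drive_tool", "arguments": {"targets": [[0.03, 0.015, 0.01, 0, 0, 5, 1], [0.055, 0.03, 0.02, 0, 0, 10, 1], [0.072, 0.038, 0.025, 0, 0, 13.4, 1], [0.072, 0.038, 0.025, 0, 0, 13.4, 1], [0.072, 0.038, 0.025, 0, 0, 13.4, 1]], "squeeze": 60}}

```text
t: 1.95
ee_pos: [0.5627, 0.072, 0.1814]
tool_rot: [-0.0, 0.784, 0.621, -0.0]
ft_force: [-0.3, -0.8, -0.8]
width: 0.0119
```

```bash
cat > look.py <<'E'
from h import *
import sys
names=sys.argv[2].split(',')
s=env.read_state();print('t',s['t'],s['ee_pos'].round(4),s['tool_rot'].round(4),'F',s['ft_force'].round(1),'w',round(s['width'],4),'q6',s['joints'].round(2))
for c in sys.argv[3].split(','):
    p=snap(c,c+sys.argv[1]+'.png')
    for n in names:
        for r in env.place_of(c,n)[:1]: print(c,n,round(r['p'],2),w(p,r['xyz']).round(4), proj(p,w(p,r['xyz'])).round(0))
E
python3 look.py 1 cage,gate_hinge,pad_top,knob_grip wrist,side
```

```text
t 1.95 [0.5627 0.072  0.1814] [-1.000e-04  7.842e-01  6.205e-01 -4.000e-04] F [-0.3 -0.8 -0.8] w 0.0119 q6 [ 0.13  0.21  0.    1.37 -0.    1.93]
wrist cage 0.64 [ 0.5504 -0.0096 -0.0011] [261. 225.]
wrist gate_hinge 0.6 [0.5783 0.1016 0.085 ] [265. 153.]
wrist pad_top 0.69 [0.5617 0.07   0.1295] [255. 204.]
side cage 0.83 [ 0.5546 -0.0097 -0.0052] [250. 248.]
side gate_hinge 0.59 [0.5789 0.0973 0.0867] [212. 232.]
side pad_top 0.53 [0.5629 0.0738 0.1317] [224. 210.]
side knob_grip 0.59 [ 0.54   -0.0919  0.1621] [271. 174.]
```

View pics/wrist1.png

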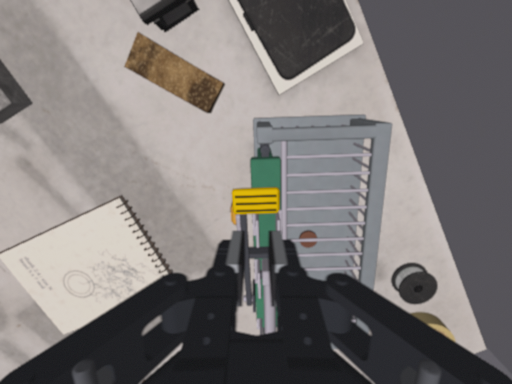

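View pics/side1.png

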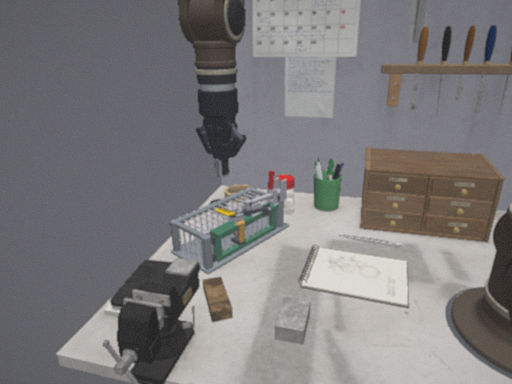

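>>> {"name": "drive_tool", "arguments": {"targets": [[0, 0, 0.03, 0, 0, 0, 1], [0, 0, 0.045, 0, 0, 0, 1], [0, 0, 0.055, 0, 0, 0, 1], [0, 0, 0.065, 0, 0, 0, 1], [0, 0, 0.075, 0, 0, 0, 1]]}}

```text
t: 2.95
ee_pos: [0.5633, 0.0717, 0.1067]
tool_rot: [0.0, 0.785, 0.62, 0.0]
ft_force: [1.4, -0.6, 0.4]
width: -0.0003
```

>>> {"name": "drive_tool", "arguments": {"targets": [[0, 0, 0.003, 0, 0, 0, 1], [0, 0, 0.005, 0, 0, 0, 1], [0, 0, 0.007, 0, 0, 0, 1], [0, 0, 0.008, 0, 0, 0, 1], [0, 0, 0.008, 0, 0, 0, 1]]}}

```text
t: 3.45
ee_pos: [0.5636, 0.0718, 0.0989]
tool_rot: [0.0, 0.785, 0.62, 0.001]
ft_force: [0.9, 0.4, 0.8]
width: 0.0001
```

```bash
python3 look.py 2 pad_top side,wrist; python3 -c "
import cv2
i=cv2.imread('pics/side2.png')[150:270,160:310];cv2.imwrite('pics/side2z.png',cv2.resize(i,None,fx=5,fy=5,interpolation=2))"
```

```text
t 3.45 [0.5636 0.0718 0.0989] [5.000e-04 7.849e-01 6.197e-01 8.000e-04] F [0.9 0.4 0.8] w 0.0001 q6 [ 0.13  0.23 -0.16  1.19 -0.    1.93]
side pad_top 0.67 [0.5641 0.0762 0.1232] [223. 214.]
wrist pad_top 0.95 [0.5609 0.0725 0.1192] [251. 242.]
```

View pics/side2z.png

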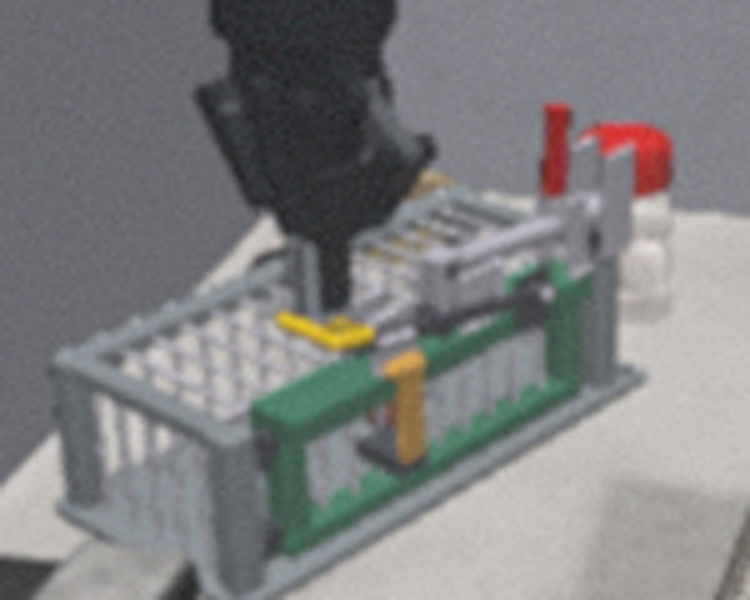

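View pics/wrist2.png

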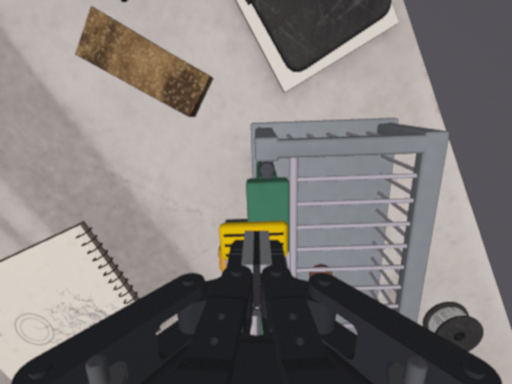

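```bash
python3 - <<'E'
from h import *
for c in ['side','wrist']:
  p=env.camera_params(c)
  for z in (.130,.12,.11,.1): print(c,z,proj(p,[.5625,.0718,z]).round(1))
a=cv2.imread('pics/side1.png')[190:240,200:260];b=cv2.imread('pics/side2.png')[190:240,200:260]
cv2.imwrite('pics/ab.png',cv2.resize(np.hstack([a,b]),None,fx=6,fy=6,interpolation=2))
E
```

```text
side 0.13 [224.4 210.4]
side 0.12 [224.7 214.6]
side 0.11 [224.9 218.8]
side 0.1 [225.2 223. ]
wrist 0.13 [253.7 252.4]
wrist 0.12 [253.8 243.6]
wrist 0.11 [253.9 235.8]
wrist 0.1 [254.  228.8]
```

View pics/ab.png

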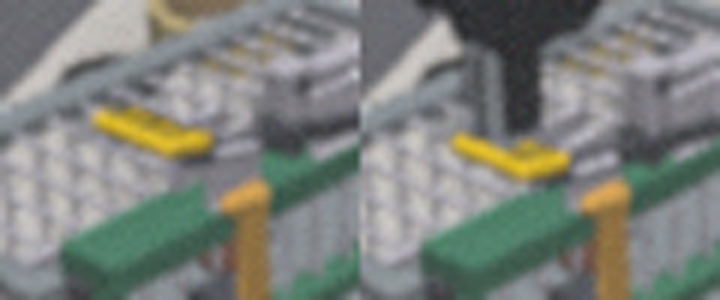

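>>> {"name": "drive_tool", "arguments": {"targets": [[0, 0, 0.002, 0, 0, 0, 1], [0, 0, 0.004, 0, 0, 0, 1], [0, 0, 0.006, 0, 0, 0, 1], [0, 0, 0.006, 0, 0, 0, 1], [0, 0, 0.006, 0, 0, 0, 1]]}}

```text
t: 4.15
ee_pos: [0.5634, 0.0717, 0.0928]
tool_rot: [0.0, 0.785, 0.62, 0.0]
ft_force: [0.4, -1.3, 0.9]
width: 0.0003
```

```bash
python3 look.py 3 pad_top side,wrist; python3 - <<'E'
from h import *
p=env.camera_params('side'); s=env.read_state(); print(proj(p,s['ee_pos']))
b=cv2.imread('pics/side3.png')[150:240,180:270]
c=cv2.imread('pics/wrist3.png')[180:320,180:320]
cv2.imwrite('pics/ab3.png',np.hstack([cv2.resize(b,(400,400),interpolation=2),cv2.resize(c,(400,400),interpolation=2)]))
E
```

```text
t 4.15 [0.5634 0.0717 0.0928] [4.000e-04 7.849e-01 6.196e-01 5.000e-04] F [ 0.4 -1.3  0.9] w 0.0003 q6 [ 0.13  0.23 -0.17  1.17 -0.    1.93]
side pad_top 0.44 [0.5662 0.0768 0.1151] [222. 217.]
wrist pad_top 0.69 [0.5623 0.0716 0.1143] [254. 244.]
[224.98863098 225.74513873]
```

View pics/ab3.png

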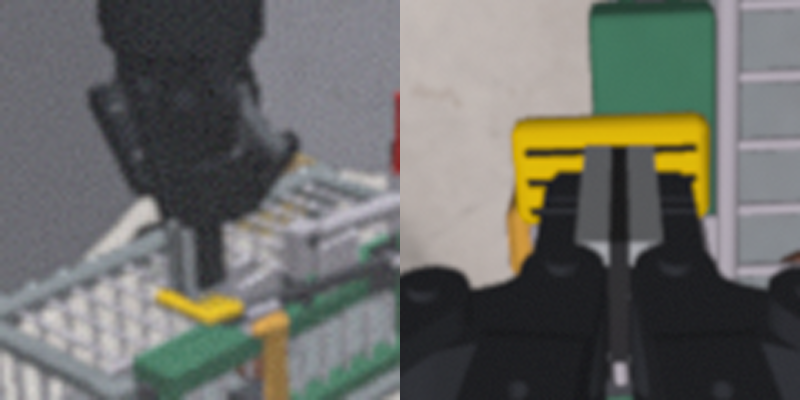

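>>> {"name": "drive_tool", "arguments": {"targets": [[0, 0, 0.003, 0, 0, 0, 1], [0, 0, 0.006, 0, 0, 0, 1], [0, 0, 0.008, 0, 0, 0, 1], [0, 0, 0.01, 0, 0, 0, 1], [0, 0, 0.01, 0, 0, 0, 1]]}}

```text
t: 4.85
ee_pos: [0.5633, 0.0715, 0.0825]
tool_rot: [0.001, 0.785, 0.62, 0.0]
ft_force: [0.7, 1.3, 1.4]
width: -0.0002
```

```bash
python3 look.py 4 pad_top side,wrist
```

```text
t 4.85 [0.5633 0.0715 0.0825] [6.000e-04 7.849e-01 6.196e-01 2.000e-04] F [0.7 1.3 1.4] w -0.0002 q6 [ 0.13  0.23 -0.18  1.15 -0.    1.93]
side pad_top 0.42 [0.5648 0.0794 0.1104] [222. 220.]
wrist pad_top 0.75 [0.5613 0.0748 0.1046] [251. 240.]
```

>>> {"name": "drive_tool", "arguments": {"targets": [[0, 0, 0.002, 0, 0, 0, 1], [0, 0, 0.004, 0, 0, 0, 1], [0, 0, 0.005, 0, 0, 0, 1], [0, 0, 0.006, 0, 0, 0, 1], [0, 0, 0.006, 0, 0, 0, 1]]}}

```text
t: 5.55
ee_pos: [0.5629, 0.0713, 0.0763]
tool_rot: [0.0, 0.785, 0.62, -0.0]
ft_force: [-0.5, 0.7, 1.4]
width: -0.0003
```

```bash
python3 look.py 5 pad_top side,wrist; python3 - <<'E'
from h import *
b=cv2.imread('pics/side5.png')[150:240,180:270]
c=cv2.imread('pics/wrist5.png')[180:320,180:320]
cv2.imwrite('pics/ab5.png',np.hstack([cv2.resize(b,(400,400),interpolation=2),cv2.resize(c,(400,400),interpolation=2)]))
E
```

```text
t 5.55 [0.5629 0.0713 0.0763] [ 3.000e-04  7.850e-01  6.195e-01 -3.000e-04] F [-0.5  0.7  1.4] w -0.0003 q6 [ 0.13  0.24 -0.19  1.14 -0.    1.93]
side pad_top 0.48 [0.5661 0.0773 0.101 ] [222. 223.]
wrist pad_top 0.69 [0.559  0.0745 0.0993] [248. 241.]
```

View pics/ab5.png

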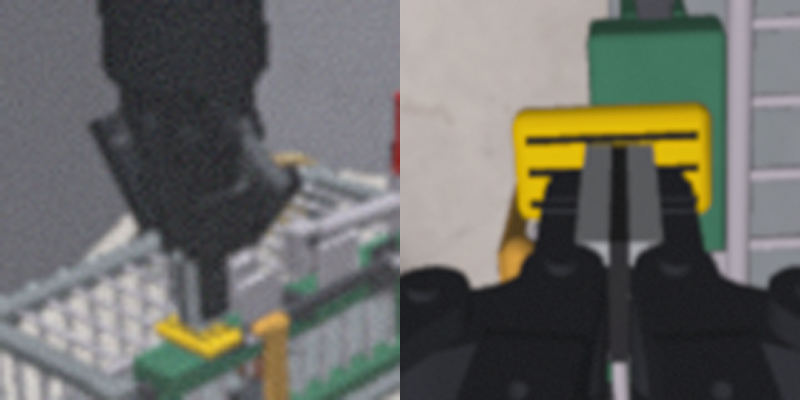

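>>> {"name": "drive_tool", "arguments": {"targets": [[0, 0, 0.001, 0, 0, 0, 1], [0, 0, 0.002, 0, 0, 0, 1], [0, 0, 0.003, 0, 0, 0, 1], [0, 0, 0.0035, 0, 0, 0, 1], [0, 0, 0.0035, 0, 0, 0, 1]]}}

```text
t: 6.25
ee_pos: [0.5632, 0.0714, 0.0731]
tool_rot: [0.0, 0.785, 0.62, 0.0]
ft_force: [-1.1, 1.5, 2.2]
width: 0.0001
```

>>> {"name": "drive_tool", "arguments": {"targets": [[0, 0, 0.001, 0, 0, 0, 1], [0, 0, 0.002, 0, 0, 0, 1], [0, 0, 0.002, 0, 0, 0, 1], [0, 0, 0.002, 0, 0, 0, 1], [0, 0, 0.002, 0, 0, 0, 1]]}}

```text
t: 6.75
ee_pos: [0.5634, 0.0715, 0.0716]
tool_rot: [0.001, 0.785, 0.62, 0.0]
ft_force: [-2.5, 0.4, 5.3]
width: 0.0001
```

```bash
python3 look.py 6 pad_top side,wrist; python3 - <<'E'
from h import *
b=cv2.imread('pics/side6.png')[150:240,180:270]
c=cv2.imread('pics/wrist6.png')[180:320,180:320]
cv2.imwrite('pics/ab6.png',np.hstack([cv2.resize(b,(400,400),interpolation=2),cv2.resize(c,(400,400),interpolation=2)]))
E
```

```text
t 6.75 [0.5634 0.0715 0.0716] [6.000e-04 7.849e-01 6.196e-01 4.000e-04] F [-2.5  0.4  5.3] w 0.0001 q6 [ 0.13  0.24 -0.2   1.13 -0.    1.93]
side pad_top 0.58 [0.5679 0.0809 0.0979] [221. 225.]
wrist pad_top 0.96 [0.5612 0.0757 0.0924] [250. 237.]
```

View pics/ab6.png

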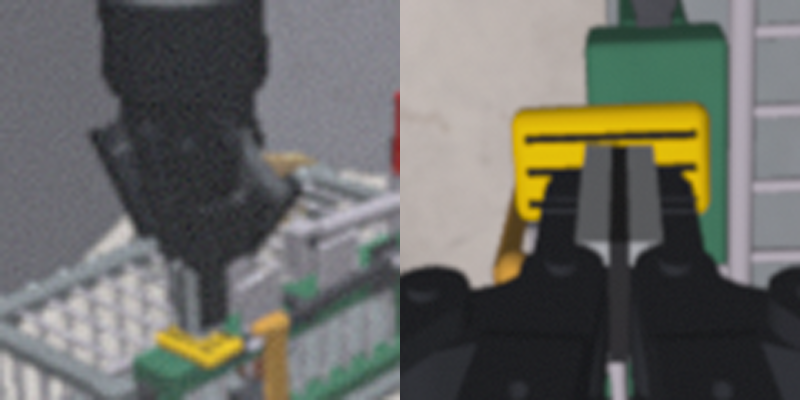

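>>> {"name": "drive_tool", "arguments": {"targets": [[0, 0, 0.001, 0, 0, 0, 1], [0, 0, 0.002, 0, 0, 0, 1], [0, 0, 0.003, 0, 0, 0, 1], [0, 0, 0.003, 0, 0, 0, 1], [0, 0, 0.003, 0, 0, 0, 1]]}}

```text
t: 7.45
ee_pos: [0.5636, 0.0715, 0.07]
tool_rot: [0.001, 0.785, 0.62, 0.001]
ft_force: [-4.1, -0.2, 10.7]
width: 0.0002
```

>>> {"name": "drive_tool", "arguments": {"targets": [[0, 0, -0.02, 0, 0, 0, 1], [0, 0, -0.05, 0, 0, 0, 1], [0, 0, -0.08, 0, 0, 0, 1], [0, 0, -0.1, 0, 0, 0, 1], [0, 0, -0.1, 0, 0, 0, 1]]}}

```text
t: 7.95
ee_pos: [0.5649, 0.0715, 0.173]
tool_rot: [0.002, 0.785, 0.619, 0.003]
ft_force: [1.3, 0.2, 0.3]
width: -0.0003
```

```bash
python3 look.py 7 pad_top,knob_grip side,wrist; python3 - <<'E'
from h import *
b=cv2.imread('pics/side7.png')[150:240,200:290]
c=cv2.imread('pics/wrist7.png')[130:330,160:360]
cv2.imwrite('pics/ab7.png',np.hstack([cv2.resize(b,(400,400),interpolation=2),cv2.resize(c,(400,400),interpolation=2)]))
E
```

```text
t 7.95 [0.5649 0.0715 0.173 ] [0.0025 0.785  0.6195 0.0031] F [1.3 0.2 0.3] w -0.0003 q6 [ 0.13  0.2  -0.02  1.34 -0.    1.93]
side pad_top 0.61 [0.5659 0.0779 0.1028] [222. 223.]
side knob_grip 0.49 [ 0.5391 -0.0936  0.1585] [272. 175.]
wrist pad_top 0.59 [0.556  0.0746 0.0997] [247. 193.]
wrist knob_grip 0.24 [0.5594 0.0737 0.1026] [251. 194.]
```

View pics/ab7.png

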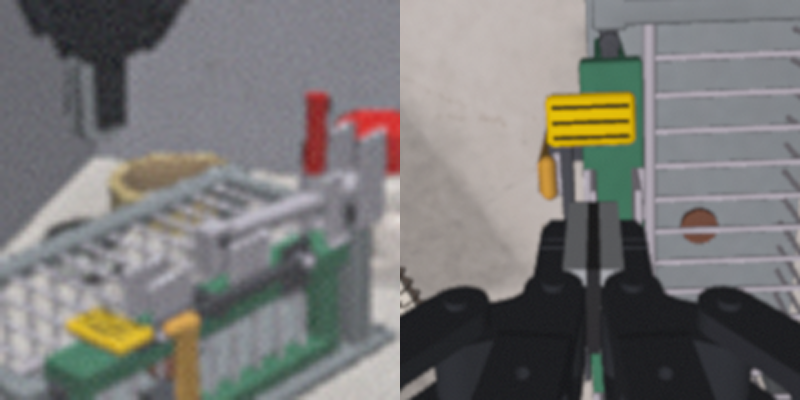

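```bash
python3 - <<'E'
from h import *
p=env.camera_params('side'); s=env.read_state(); e=s['ee_pos']; print(s['t'],e)
for d in (0,.01,.02,.03): print(d,proj(p,e+[0,0,d]))
pw=env.camera_params('wrist')
for d in (0,.01,.02,.03): print(d,proj(pw,e+[0,0,d]))
print((rot(s['tool_rot']).T@(pw['xyz']-e)))
E
```

```text
8.25 [0.56256687 0.07139045 0.16847637]
0 [223.52003578 193.62637362]
0.01 [223.25761114 189.18976272]
0.02 [222.99256939 184.70890647]
0.03 [222.7248712  180.18313968]
0 [255.65376677 227.74566537]
0.01 [255.62049071 234.65412506]
0.02 [255.58334838 242.36526085]
0.03 [255.54162443 251.02759207]
[ 0.07844977  0.00034897 -0.16715599]
```

```bash
python3 - <<'E'
from h import *
b=cv2.imread('pics/side7.png')[130:210,190:260]
cv2.imwrite('pics/z7.png',cv2.resize(b,None,fx=7,fy=7,interpolation=0))
E
```

```text
(no output)
```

View pics/z7.png

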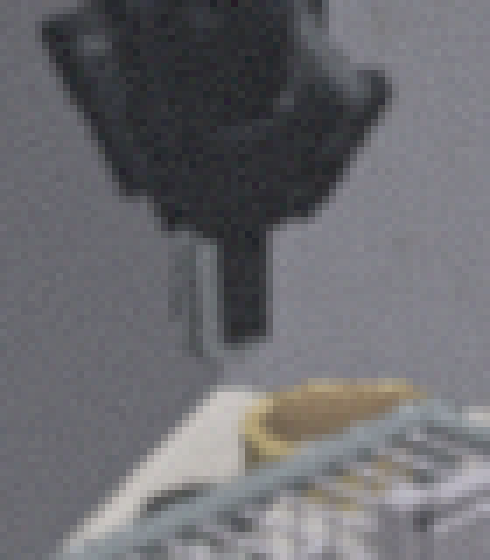

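>>> {"name": "drive_tool", "arguments": {"targets": [[-0.04, 0.004, -0.02, 0, 0, 0, -1], [-0.08, 0.008, -0.02, 0, 0, 0, -1], [-0.12, 0.012, -0.02, 0, 0, 0, -1], [-0.15, 0.0145, -0.02, 0, 0, 0, -1], [-0.162, 0.0155, -0.02, 0, 0, 0, -1]]}}

```text
t: 8.75
ee_pos: [0.5391, -0.0921, 0.1877]
tool_rot: [-0.0, 0.786, 0.618, -0.001]
ft_force: [1.2, 0.7, -0.6]
width: 0.0723
```

>>> {"name": "drive_tool", "arguments": {"targets": [[0, 0, 0, 0, 0, 0, -1], [0, 0, 0, 0, 0, 0, -1], [0, 0, 0, 0, 0, 0, -1], [0, 0, 0, 0, 0, 0, -1], [0, 0, 0, 0, 0, 0, -1]]}}

```text
t: 9.25
ee_pos: [0.5393, -0.0911, 0.1877]
tool_rot: [-0.0, 0.785, 0.619, -0.001]
ft_force: [0.2, -0.6, 0.0]
width: 0.0857
```

```bash
python3 look.py 8 knob_grip,pad_top side,wrist
```

```text
t 9.25 [ 0.5393 -0.0911  0.1877] [-0.000e+00  7.853e-01  6.191e-01 -7.000e-04] F [ 0.2 -0.6  0. ] w 0.0857 q6 [-0.17  0.17 -0.03  1.37 -0.    1.64]
side knob_grip 0.62 [ 0.5393 -0.0914  0.1612] [271. 175.]
side pad_top 0.53 [0.5633 0.0764 0.1045] [223. 222.]
wrist knob_grip 0.7 [ 0.5425 -0.0894  0.1602] [259. 208.]
```

View pics/wrist8.png

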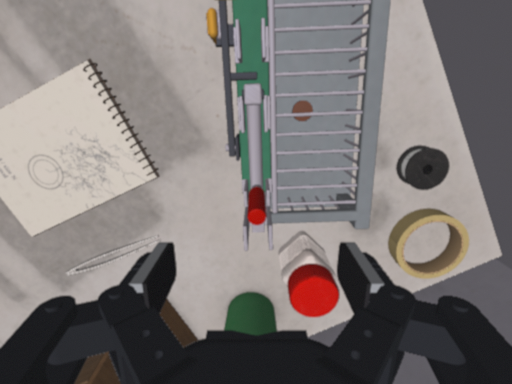

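View pics/side8.png

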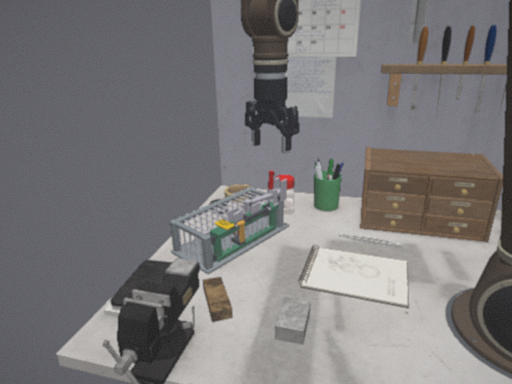

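```bash
python3 - <<'E'
from h import *
p=env.camera_params('wrist');s=env.read_state();Rt=rot(s['tool_rot'])
def bp(uv,z):
    d=rot(p['attitude'])@np.linalg.inv(p['camera_matrix'])@np.array([*uv,1]); return p['xyz']+d*(z-p['xyz'][2])/d[2]
for uv,z in (((257,214),.171),((258,214),.174)):
    k=bp(uv,z); print(k.round(4),(Rt.T@(k-s['ee_pos'])).round(4))
r=env.regions_of('wrist','bolt_knob')
for q in r[:1]:
    v,u=np.nonzero(q['mask']); print(q['p'],u.min(),u.max(),v.min(),v.max())
    b=q['mask']; print([(vv,np.nonzero(b[vv])[0].min(),np.nonzero(b[vv])[0].max()) for vv in range(v.min(),v.max()+1,4)])
E
```

```text
[ 0.5407 -0.0894  0.171 ] [0.0028 0.0009 0.0167]
[ 0.5416 -0.0883  0.174 ] [0.0041 0.0016 0.0137]
0.79 247 267 185 224
[(185, np.int64(254), np.int64(259)), (189, np.int64(251), np.int64(263)), (193, np.int64(250), np.int64(264)), (197, np.int64(250), np.int64(265)), (201, np.int64(249), np.int64(266)), (205, np.int64(248), np.int64(266)), (209, np.int64(247), np.int64(266)), (213, np.int64(247), np.int64(267)), (217, np.int64(248), np.int64(266)), (221, np.int64(250), np.int64(264))]
```

>>> {"name": "drive_tool", "arguments": {"targets": [[0.004, 0.001, 0.02, 0, 0, 0, -1], [0.004, 0.001, 0.04, 0, 0, 0, -1], [0.004, 0.001, 0.055, 0, 0, 0, -0.4], [0.004, 0.001, 0.065, 0, 0, 0, 0], [0.004, 0.001, 0.07, 0, 0, 0, 0]]}}

```text
t: 10.1
ee_pos: [0.5405, -0.0884, 0.1168]
tool_rot: [-0.0, 0.786, 0.618, -0.001]
ft_force: [0.3, 0.2, -0.7]
width: 0.0445
```

```bash
python3 look.py 9 knob_grip side,wrist; python3 - <<'E'
from h import *
b=cv2.imread('pics/side9.png')[120:220,230:330]
c=cv2.imread('pics/wrist9.png')[130:384,130:384]
cv2.imwrite('pics/ab9.png',np.hstack([cv2.resize(b,(400,400),interpolation=2),cv2.resize(c,(400,400),interpolation=2)]))
E
```

```text
t 10.1 [ 0.5405 -0.0884  0.1168] [-4.000e-04  7.858e-01  6.185e-01 -1.100e-03] F [ 0.3  0.2 -0.7] w 0.0445 q6 [-0.16  0.18 -0.17  1.22 -0.    1.65]
side knob_grip 0.65 [ 0.543  -0.09    0.1576] [269. 176.]
wrist knob_grip 0.78 [ 0.5437 -0.0894  0.1599] [262. 264.]
```

View pics/ab9.png

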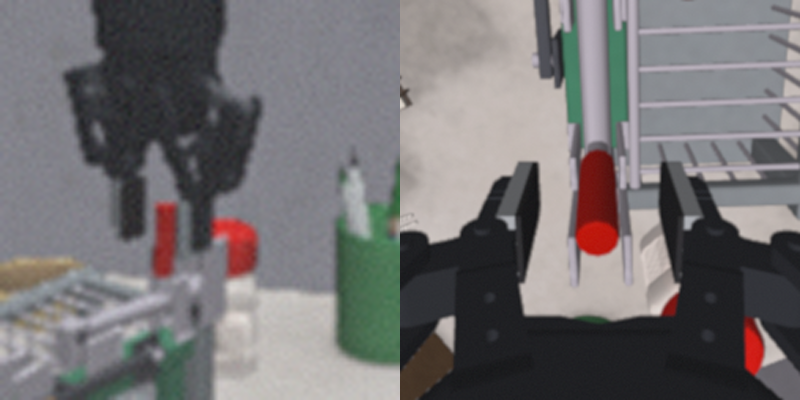

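>>> {"name": "drive_tool", "arguments": {"targets": [[0.003, 0, 0.002, 0, 0, 0, 0], [0.003, 0, 0.002, 0, 0, 0, 1], [0.003, 0, 0.002, 0, 0, 0, 1], [0.003, 0, 0.002, 0, 0, 0, 1], [0.003, 0, 0.002, 0, 0, 0, 1]], "squeeze": 40}}

```text
t: 10.8
ee_pos: [0.5417, -0.0855, 0.1166]
tool_rot: [0.0, 0.786, 0.619, -0.0]
ft_force: [-2.5, 1.5, 1.6]
width: 0.0128
```

>>> {"name": "drive_tool", "arguments": {"targets": [[0, 0, 0, 0, 0, 0, 1], [0, 0, 0, 0, 0, 0, 1], [0, 0, 0, 0, 0, 0, 1], [0, 0, 0, 0, 0, 0, 1], [0, 0, 0, 0, 0, 0, 1]]}}

```text
t: 11.3
ee_pos: [0.5417, -0.0854, 0.1166]
tool_rot: [0.0, 0.786, 0.619, -0.0]
ft_force: [-2.4, 0.0, 2.3]
width: 0.0126
```

```bash
python3 look.py 10 knob_grip side,wrist; python3 - <<'E'
from h import *
b=cv2.imread('pics/side10.png')[120:220,230:330]
c=cv2.imread('pics/wrist10.png')[130:384,130:384]
cv2.imwrite('pics/ab10.png',np.hstack([cv2.resize(b,(400,400),interpolation=2),cv2.resize(c,(400,400),interpolation=2)]))
E
```

```text
t 11.3 [ 0.5417 -0.0854  0.1166] [ 1.000e-04  7.858e-01  6.185e-01 -5.000e-04] F [-2.4  0.   2.3] w 0.0126 q6 [-0.16  0.18 -0.17  1.22 -0.    1.65]
side knob_grip 0.51 [ 0.5396 -0.0917  0.1585] [271. 176.]
wrist knob_grip 0.56 [ 0.5426 -0.0898  0.1585] [259. 270.]
```

View pics/ab10.png

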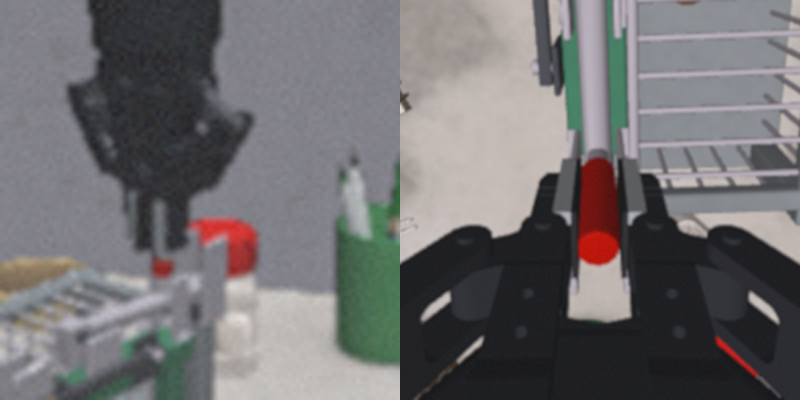

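>>> {"name": "drive_tool", "arguments": {"targets": [[0, 0, -0.003, 0, -2, 0, 1], [0, 0, -0.006, 0, -4, 0, 1], [0, 0, -0.008, 0, -6, 0, 1], [0, 0, -0.01, 0, -7, 0, 1], [0, 0, -0.01, 0, -7, 0, 1]], "squeeze": 50}}

```text
t: 12.0
ee_pos: [0.5418, -0.0849, 0.1263]
tool_rot: [0.038, 0.784, 0.618, -0.049]
ft_force: [-2.5, 1.8, -1.5]
width: 0.0124
```

```bash
python3 look.py 11 knob_grip side,wrist; python3 - <<'E'
from h import *
b=cv2.imread('pics/side11.png')[120:220,230:330]
c=cv2.imread('pics/wrist11.png')[130:384,130:384]
cv2.imwrite('pics/ab11.png',np.hstack([cv2.resize(b,(400,400),interpolation=2),cv2.resize(c,(400,400),interpolation=2)]))
E
```

```text
t 12.0 [ 0.5418 -0.0849  0.1263] [ 0.0377  0.784   0.6177 -0.0486] F [-2.5  1.8 -1.5] w 0.0124 q6 [-0.08  0.2  -0.14  1.26 -0.12  1.72]
side knob_grip 0.61 [ 0.539  -0.0859  0.171 ] [270. 172.]
wrist knob_grip 0.97 [ 0.5427 -0.0828  0.168 ] [256. 267.]
```

View pics/ab11.png

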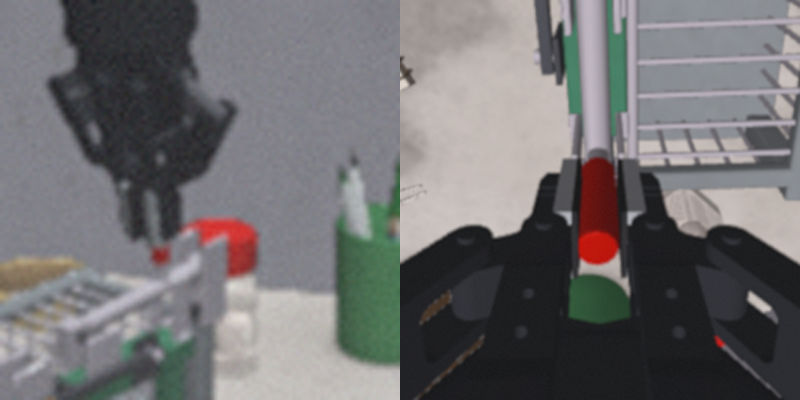

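>>> {"name": "drive_tool", "arguments": {"targets": [[0.003, 0, -0.0004, 0, 0, 0, 1], [0.006, 0, -0.0007, 0, 0, 0, 1], [0.009, 0, -0.0011, 0, 0, 0, 1], [0.011, 0, -0.0013, 0, 0, 0, 1], [0.012, 0, -0.0015, 0, 0, 0, 1]]}}

```text
t: 12.7
ee_pos: [0.5443, -0.0734, 0.1262]
tool_rot: [0.037, 0.784, 0.617, -0.048]
ft_force: [-3.3, -0.4, -0.5]
width: 0.0124
```

>>> {"name": "drive_tool", "arguments": {"targets": [[0.006, 0, -0.0007, 0, 0, 0, 1], [0.012, 0, -0.0015, 0, 0, 0, 1], [0.018, 0, -0.0022, 0, 0, 0, 1], [0.023, 0, -0.0028, 0, 0, 0, 1], [0.026, 0, -0.0032, 0, 0, 0, 1]]}}

```text
t: 13.2
ee_pos: [0.5501, -0.0472, 0.126]
tool_rot: [0.037, 0.784, 0.618, -0.049]
ft_force: [-5.5, 0.0, -0.8]
width: 0.012
```

```bash
python3 look.py 12 knob_grip,pad_top,gate_hinge side,wrist; python3 - <<'E'
from h import *
b=cv2.imread('pics/side12.png')[130:250,190:310]
c=cv2.imread('pics/wrist12.png')[130:384,130:384]
cv2.imwrite('pics/ab12.png',np.hstack([cv2.resize(b,(400,400),interpolation=2),cv2.resize(c,(400,400),interpolation=2)]))
E
```

```text
t 13.2 [ 0.5501 -0.0472  0.126 ] [ 0.037   0.784   0.6177 -0.0487] F [-5.5  0.  -0.8] w 0.012 q6 [-0.02  0.21 -0.12  1.27 -0.12  1.79]
side knob_grip 0.37 [ 0.5532 -0.0475  0.168 ] [257. 177.]
side pad_top 0.58 [0.5643 0.0787 0.1041] [223. 222.]
side gate_hinge 0.85 [0.5839 0.0973 0.0873] [210. 231.]
wrist knob_grip 0.77 [ 0.554  -0.0422  0.1677] [260. 262.]
wrist pad_top 0.7 [0.5613 0.074  0.1043] [224.  18.]
```

View pics/ab12.png

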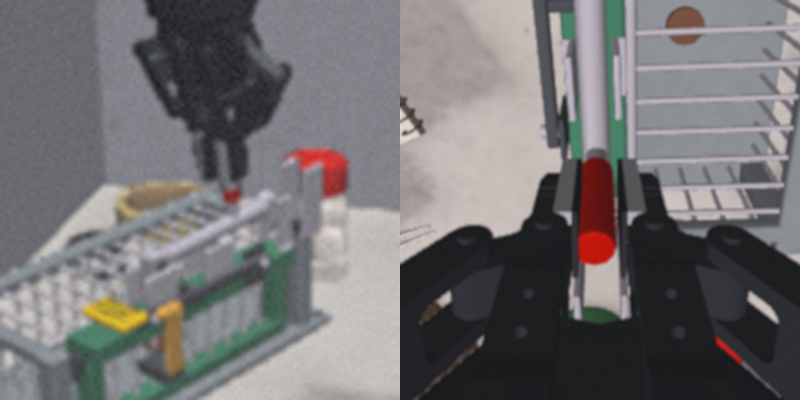

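```bash
cat > sw.py <<'E'
from h import *
import sys
s=env.read_state();e=s['ee_pos'];Rt=rot(s['tool_rot']);H=np.array([.5788,.1008,0])
print(s['t'],e,s['ft_force'].round(1))
for a in map(float,sys.argv[1:]):
    Rz=R.from_euler('z',-a,degrees=True).as_matrix()
    d=Rt.T@(Rz@(e-H)+H-e); rv=np.degrees(R.from_matrix(Rt.T@Rz@Rt).as_rotvec())
    print(a,d.round(4).tolist(),rv.round(2).tolist())
E
python3 sw.py 2 5 8 11 14
```

```text
13.6 [ 0.55010303 -0.04735566  0.12592215] [-4.8  1.7 -1.3]
2.0 [-0.0001, -0.0053, 0.0] [0.24, 0.0, 1.99]
5.0 [-0.0, -0.0132, 0.0] [0.61, 0.01, 4.96]
8.0 [0.0005, -0.021, -0.0] [0.97, 0.02, 7.94]
11.0 [0.0015, -0.0289, -0.0001] [1.33, 0.02, 10.92]
14.0 [0.0028, -0.0367, -0.0003] [1.7, 0.03, 13.9]
```

>>> {"name": "drive_tool", "arguments": {"targets": [[0, -0.0053, 0, 0.24, 0, 2, 1], [0, -0.0132, 0, 0.6, 0, 5, 1], [0.0005, -0.021, 0, 1, 0, 8, 1], [0.0015, -0.029, 0, 1.3, 0, 11, 1], [0.0028, -0.0367, -0.0003, 1.7, 0, 14, 1]]}}

```text
t: 14.1
ee_pos: [0.5168, -0.0364, 0.1265]
tool_rot: [0.032, 0.855, 0.516, -0.051]
ft_force: [1.9, -1.0, -1.4]
width: 0.0124
```

```bash
python3 sw.py 4 8 12 15 15; python3 look.py 13 knob_grip,gate_hinge,pad_top wrist,side
```

```text
14.1 [ 0.51683426 -0.03635281  0.1265181 ] [ 1.9 -1.  -1.4]
4.0 [-0.0003, -0.0105, 0.0] [0.48, -0.01, 3.97]
8.0 [0.0002, -0.021, -0.0001] [0.97, -0.02, 7.94]
12.0 [0.0014, -0.0314, -0.0002] [1.45, -0.02, 11.91]
15.0 [0.0027, -0.0392, -0.0004] [1.81, -0.03, 14.89]
15.0 [0.0027, -0.0392, -0.0004] [1.81, -0.03, 14.89]
t 14.1 [ 0.5168 -0.0364  0.1265] [ 0.0321  0.8547  0.5156 -0.0513] F [ 1.9 -1.  -1.4] w 0.0124 q6 [-0.    0.17 -0.17  1.29 -0.11  2.06]
wrist knob_grip 0.89 [ 0.5213 -0.0357  0.1674] [263. 266.]
wrist pad_top 0.78 [0.5559 0.0786 0.1007] [222.  20.]
side knob_grip 0.56 [ 0.5149 -0.0371  0.1699] [269. 180.]
side gate_hinge 0.96 [0.5806 0.0997 0.087 ] [211. 232.]
side pad_top 0.63 [0.5598 0.084  0.103 ] [223. 224.]
```

View pics/side13.png

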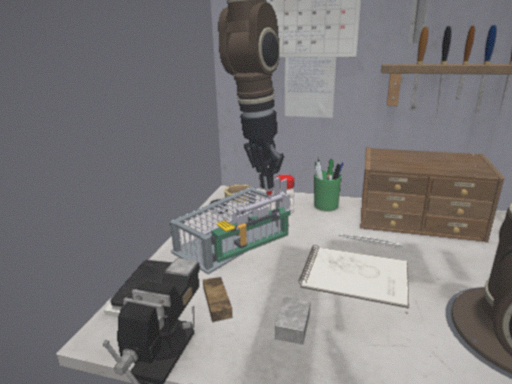

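View pics/wrist13.png

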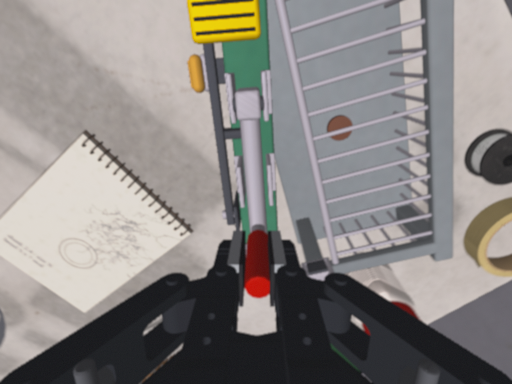

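The gate moves with the knob: it has opened about 13°. The bolt is drawn, the pad is still down, and the knob is gripped at (258, 265). I'll continue the swing.

>>> {"name": "drive_tool", "arguments": {"targets": [[-0.0003, -0.0105, 0, 0.5, 0, 4, 1], [0.0002, -0.021, -0.0001, 1, 0, 8, 1], [0.0014, -0.0314, -0.0002, 1.45, 0, 12, 1], [0.0027, -0.0392, -0.0004, 1.8, 0, 15, 1], [0.0031, -0.0418, -0.0004, 1.9, 0, 16, 1]]}}

```text
t: 15.0
ee_pos: [0.4806, -0.0139, 0.1263]
tool_rot: [0.024, 0.918, 0.392, -0.055]
ft_force: [3.0, -0.9, -2.2]
width: 0.0125
```

>>> {"name": "drive_tool", "arguments": {"targets": [[0, 0, 0, 0, 0, 0, 1], [0, 0, 0, 0, 0, 0, 1], [0, 0, 0, 0, 0, 0, 1], [0, 0, 0, 0, 0, 0, 1], [0, 0, 0, 0, 0, 0, 1]]}}

```text
t: 15.5
ee_pos: [0.4808, -0.014, 0.1263]
tool_rot: [0.024, 0.918, 0.392, -0.055]
ft_force: [1.9, -1.5, -1.4]
width: 0.0126
```

```bash
python3 look.py 14 knob_grip,gate_hinge,pad_top wrist,side; python3 look.py 15 knob_grip,flux_jar,fire_brick,copper_disc side,wrist
```

```text
t 15.5 [ 0.4808 -0.014   0.1263] [ 0.0242  0.9181  0.3917 -0.0555] F [ 1.9 -1.5 -1.4] w 0.0126 q6 [ 0.03  0.13 -0.22  1.31 -0.09  2.37]
wrist knob_grip 0.88 [ 0.487  -0.0143  0.1679] [265. 264.]
wrist pad_top 0.87 [0.5482 0.0853 0.1009] [221.  23.]
side knob_grip 0.44 [ 0.4841 -0.0172  0.1661] [277. 187.]
side gate_hinge 0.62 [0.5823 0.0962 0.0854] [211. 232.]
side pad_top 0.63 [0.5534 0.0867 0.1011] [225. 226.]
t 15.9 [ 0.4807 -0.0139  0.1263] [ 0.0242  0.9181  0.3917 -0.0555] F [ 2.6 -1.3 -1.1] w 0.0124 q6 [ 0.03  0.13 -0.22  1.31 -0.09  2.37]
side flux_jar 0.66 [ 5.719e-01 -2.279e-01 -3.000e-04] [284. 211.]
side fire_brick 0.98 [0.4984 0.1988 0.0009] [217. 304.]
side copper_disc 0.42 [0.4964 0.1976 0.0028] [218. 303.]
wrist knob_grip 0.7 [ 0.4846 -0.0108  0.167 ] [258. 262.]
wrist flux_jar 0.82 [ 0.5751 -0.2208  0.0007] [434. 232.]
wrist fire_brick 0.3 [ 0.5532 -0.0088 -0.0014] [306. 112.]
wrist copper_disc 0.81 [ 0.6046 -0.0364  0.0045] [367.  96.]
```

View pics/side14.png

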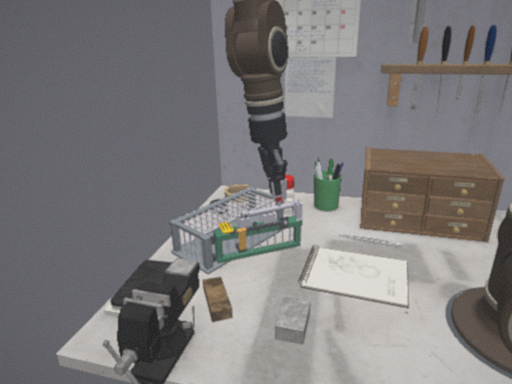

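View pics/wrist14.png

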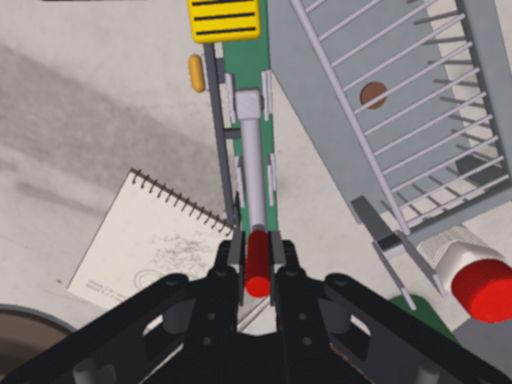

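```bash
python3 -c "
from h import *
print(env.hand_in()); s=env.read_state(); print(s['t'],s['ee_pos'],s['ft_force'],s['width'])"
```

```text
the job is handed in; nothing more can be done
None
the job is handed in; nothing more can be done
```

I opened the cage and handed the job in at about t = 16 s, well under the 42 s limit. The hand-in gives no verdict, so what follows rests on my own measurements.

- **Safety lever:** I pressed the yellow pad to its stop, with the force rising to about 11 N. After I let go, the pad stayed down at z of about 0.102 m. It still measured about 0.101 m with the gate open.
- **Bolt:** I gripped the red knob and lifted it about 10 mm, tilting the tool 7° with the rod. I then drew it back about 38 mm at the tool. The force reading stayed below 6 N throughout. The knob's distance from the hinge did not change during the swing, so the bolt stayed drawn.
- **Gate:** I swung it by the knob about the hinge to about 29° (0.51 rad), measured from knob and hinge positions. In the last second the tool moved less than 0.5 mm, and the grip was still closed on the knob at 50 N, 12.5 mm wide.
- **Loose things:** The jar measured within 5 mm of its starting place in the side camera, and within about 11 mm in a less certain wrist view. The brick and the copper disc were within about 5 mm.

**Checks that disagreed:**
- **Fingertip position:** The real fingertips were about 24 mm behind the reported tool point, shown by both cameras and by the contact with the pad. I set the press depth and the grip height from the pictures instead.
- **False detections:** At the end the networks gave one false "copper disc" in the side view and one false "fire brick" in the wrist view. I ignored both, since the other camera showed each one in place.

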